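# Sort the bench leftovers into their trays

## Robot

A 6-joint arm with a two-finger parallel gripper is mounted at the origin on a cart in front of the work surface, level with it; the furniture and walls round the work are solid. World frame = base frame: x ahead of the robot, y to its left, z up, the work surface at z = 0. Lengths are in m, angles in rad, forces in N, time in s.
With the tool pointing down it reaches from about 0.275 to 1 m from the base axis. Payload 8.4 kg.
Tool frame: the origin (TCP) lies between the finger pads; the fingertips stand 11 mm ahead of it and the grasp point (between the pads) lies 8 mm behind it; z points along the fingers, y is the direction in which the jaws open and shut (so a half turn about z gives the same grasp; the last joint's range is limited). The gripper opens to 85 mm and grips with 20 to 120 N. Pads are 22 mm wide; open, the fingers measure 114 mm over their backs; the gripper's body (76 mm by 85 mm) begins 54 mm behind the grasp point. The pads swing forward as they close: fully open they stand 13 mm farther back than shut.
Start: joints at [-1.2, 0.353, 1.633, -0, 1.155, -0.002], TCP at [0.228, -0.582, 0.217] pointing down, gripper open.
Joint ranges: [-2.63, 2.63], [-0.92, 2.1], [0.06, 2.66], [-1.3, 4.44], [0, 2.69], [-3.02, 3.02]. Speed limits (rad/s): [2.22, 2.22, 2.79, 3.14, 3.14, 3.14].

## Interface

Orientations are given as [roll, pitch, yaw] about the fixed x, y, z axes, in that order (R = Rz(yaw) Ry(pitch) Rx(roll)).
In Python, from cell import read_state, grab_frame, finish_job, search_frame, pinpoint gives the robot as it stands.
- The arm moves only by the tool drive_tool, never from a script. Its argument "motion" is a list of rows, each a list of 7 numbers: the closure, from -1 (fully open) to 1 (shut), then the shift along the tool's x, y, z in m, then the turn, a rotation vector about the tool's x, y, z in degrees. A call has 1 to 12 rows; each row shifts and turns the commanded pose from where the row before left it, along the tool's axes as they then stand; what a row does not reach is not made up. A row lasts 1/12 s, in which the tool goes at most 41.7 mm and 7.16 degrees, less where a joint would pass 70% of its speed; a pose out of reach is approached as far as the arm can. A call is refused whole if a number of a shift passes 0.0417 or a number of a turn 7.16, either way. A call with a gripper value outside its range is refused whole. The fingers move at their own pace and stop on an object; "force" is the grip in N (left out, the last holds). Time passes only in rows, so rows that do not move let the fingers close. It gives the time, the measured TCP pose, the force and the opening at its end, in the units of the state.
- read_state(): the state, without advancing time (a new reading comes with each control period).
- grab_frame(name): name is "scene" or "side" or "wrist"; returns a dict with "color" (420x560x3 uint8, red, green, blue), "depth" (420x560 float32, m along the optical axis (not along the pixel's ray), 0 where there is no reading), "fx", "fy", "cx", "cy" (pixels), "rvec" (rotation vector, rad) and "tvec" (3), from world to camera coordinates, as OpenCV has them. Camera axes: x right, y down, z forward; pixel columns grow to the right and rows downward; lengths in m; the calibration is good to about 2 mm. A picture is of the moment at which its call begins.
- finish_job(): hands the job in, once; it reports no verdict.
Trained networks look in the newest picture that a camera, given by its name, has taken for a name from the list of things; names that differ only in an ending like _2 or _b are one class to them, and where a whole thing is asked for, a point or a joint stands for the part that bears it (a point fixed in the world has none). Each returns a list of dicts, best first, with "p" (0 to 1); they miss things now and then, are a little off and sometimes report something else, mostly with a low value. They report only what shows in the picture. A call takes as long as a camera call. They do not tell look-alikes from the thing itself.
- search_frame(camera, query): "uv" ([column, row] in pixels, amid what is visible of it).
- pinpoint(camera, query): "uv" ([column, row] in pixels: a listed point, or the origin of a listed thing).
The state is a dict: "time": time; "qpos": joint angles; "joint_vel": joint speeds; "joint_efforts": joint torques, N m; "ee_pos": TCP position; "ee_rot": TCP orientation; "contact_force": force on the tool from outside, world axes, zero at the start; "moment": the same for the moment, N m; "width": opening from 0.0 (shut) to 1.0 (fully open).
Only numpy, scipy, OpenCV 4.12 (cv2) and the standard library are available. Lean on these libraries where they do the work, as an engineer would, in place of code of your own. Each camera call takes 0.05 s, during which the arm holds its last target. There are 200 camera calls.

## Task

Tidy the bench leftovers away by kind: lay the two battery cells in the long narrow tray, one in each bay and lengthwise; set the two solder reels flat on a flange in the wide tray, one in each bay; and stand the little amber bottle upright in the middle of the round steel dish. Any order and either bay will do; do not tip the bottle over on the way, and leave the black lens case where it lies.

Things in the scene. Friction and masses are not known exactly. Their poses are not given: they have to be found in the camera images.
- cell_a: an AA battery cell lying on its side, 15 mm thick and 50 mm long; origin at the centre of its underside (touching the surface), its y axis runs along the cell, z up. Its two ends are alike for this job; cell_b is the same. Take it across its 15 mm from above
- cell_b: an AA battery cell lying on its side, 15 mm thick and 50 mm long; origin at the centre of its underside (touching the surface), its y axis runs along the cell, z up. Its two ends are alike for this job; cell_a is the same. Take it across its 15 mm from above
- thick_reel: the tall reel of solder, standing flat on one flange: round, 56 mm in diameter, 44 mm high, about 0.35 kg; origin at the centre of its underside, z up along its axis. Solid to the touch; take it across the diameter from above
- flat_reel: the low wide reel of solder, lying flat: round, 64 mm in diameter, 21 mm high; origin at the centre of its underside, z up along its axis. Take it across the diameter from above
- bottle: small amber screw-cap bottle, upright: body 34 mm in diameter and straight up to about 40 mm, dark cap 25 mm in diameter, 56 mm high in all; origin at the centre of its underside, z up
- cell_tray: fixed grey sheet-steel tray, long and narrow, 44 mm (its x) by 146 mm (its y), rim 9 mm above the surface (the hem round the outside 1 mm more), walls 2 mm; a divider across the middle makes two equal bays in a row along y, each 40 mm (x) by 70 mm (y) inside, bay centres at y = +36 mm and -36 mm. Dark rubber floor 6 mm above the surface. Origin at the centre of its underside, z up
- reel_tray: fixed grey sheet-steel tray, wide, 86 mm (its x) by 170 mm (its y), rim 10 mm above the surface (the hem round the outside 1 mm more), walls 2 mm; a divider across the middle makes two equal square bays in a row along y, each 82 mm by 82 mm inside, bay centres at y = +42 mm and -42 mm. Dark rubber floor 6 mm above the surface. Origin at the centre of its underside, z up
- dish: fixed round shallow steel dish, 90 mm across the rim, 14 mm high, flat floor about 60 mm across and 2 mm above the surface; origin at the centre of its underside, z up
- case: black lens case, a bystander among the things: 49 mm (x) by 72 mm (y), 25 mm high; origin at the centre of its underside. To be left alone
There are look-alikes about, which are no part of the job. Leave any turquoise or white look-alike of the cell_b alone.

How it is judged:
At the end, for the whole second after the job is handed in: One cell flat in each narrow-tray bay, lengthwise within 0.5 rad; one reel flat in each wide-tray bay; all within 14 mm of the bay centre in x and y; bottle upright on the dish floor within 15 mm of its centre; lens case moved under 15 mm; all at rest (x of cell_a in the frame of cell_tray between -0.014 and 0.014 m and z of cell_a in the frame of cell_tray between 0.003 and 0.011 m and angle between each of cell_a, cell_b's own z axis and vertical below 0.12 rad and angle between the y axis of each of cell_a, cell_b and the y axis of cell_tray, either way round below 0.5 rad and x of cell_b in the frame of cell_tray between -0.014 and 0.014 m and z of cell_b in the frame of cell_tray between 0.003 and 0.011 m and ((y of cell_a in the frame of cell_tray between 0.022 and 0.051 m and y of cell_b in the frame of cell_tray between -0.051 and -0.022 m) or (y of cell_b in the frame of cell_tray between 0.022 and 0.051 m and y of cell_a in the frame of cell_tray between -0.051 and -0.022 m)) and x of thick_reel in the frame of reel_tray between -0.015 and 0.015 m and z of thick_reel in the frame of reel_tray between 0.003 and 0.009 m and angle between each of thick_reel, flat_reel's own z axis and vertical below 0.06 rad and x of flat_reel in the frame of reel_tray between -0.015 and 0.015 m and z of flat_reel in the frame of reel_tray between 0.003 and 0.009 m and ((y of thick_reel in the frame of reel_tray between 0.027 and 0.058 m and y of flat_reel in the frame of reel_tray between -0.058 and -0.027 m) or (y of flat_reel in the frame of reel_tray between 0.027 and 0.058 m and y of thick_reel in the frame of reel_tray between -0.058 and -0.027 m)) and horizontal distance between bottle and dish below 0.015 m and angle between bottle's own z axis and vertical below 0.08 rad and z of bottle in the frame of dish between -0.001 and 0.006 m and linear speed of each of cell_a, thick_reel, bottle, flat_reel, cell_b below 0.02 m/s and distance of case from where it was at the start of the episode below 0.015 m); the robot touches nothing.
It fails at once if the bottle is tipped over (more than 0.8 rad) (angle between bottle's own z axis and vertical above 0.8 rad).
It fails at once if the lens case is moved by more than 15 mm (distance of case from where it was at the start of the episode above 0.015 m).
It also fails if it takes over 99 s, if anything falls off the work surface, if the arm or the gripper's body presses on something with over 40 N, if the wrist force passes 120 N, or if a joint passes its speed limit or range.

## Working session

There is one attempt and no reset: what is moved stays moved. The work goes in short steps, Python scripts to look and compute and a tool call to move; the robot and the scene stay as the last step left them, time stands still between calls to the robot, and variables do not carry over. Pictures are saved under pics/ and viewed, about 12 in all and at most 16, crops included, and the job is handed in when it is done.

Besides the shell and the picture viewer there is one more tool, called after "Call:" in YAML: its name, and indented under it one key for each argument. drive_tool: Moves the arm, as the interface text tells. Its arguments: {"type":"object","properties":{"motion":{"type":"array","items":{"type":"array","items":{"type":"number"}}},"force":{"type":"number"}},"required":["motion"]}

```bash
mkdir -p pics; ls; cat > h.py <<'E'
import numpy as np, cv2
from cell import *
def world(f,u,v,d=None,z=None):
    R=cv2.Rodrigues(np.array(f["rvec"],float))[0]; t=np.array(f["tvec"],float).ravel()
    r=R.T@np.array([(u-f["cx"])/f["fx"],(v-f["cy"])/f["fy"],1.0]); c=-R.T@t
    if z is not None: return c+r*(z-c[2])/r[2]
    if d is None:
        p=f["depth"][int(v)-1:int(v)+2,int(u)-1:int(u)+2]; d=np.median(p[p>0]) if (p>0).any() else np.nan
    return c+r*d
def cloud(f):
    v,u=np.mgrid[0:420,0:560]; R=cv2.Rodrigues(np.array(f["rvec"],float))[0]; t=np.array(f["tvec"],float).ravel()
    d=f["depth"]; P=np.stack([(u-f["cx"])/f["fx"]*d,(v-f["cy"])/f["fy"]*d,d],-1)-t
    P=P@R; P[d==0]=np.nan; return P
def save(f,n,s=1.42): cv2.imwrite("pics/"+n,cv2.resize(f["color"][:,:,::-1],None,fx=s,fy=s))
E
python3 - <<'E'
from h import *
for c in ["scene","side"]:
    f=grab_frame(c); save(f,c+"0.png")
    np.savez("/tmp/"+c,**f)
    for q in ["cell_a","thick_reel","flat_reel","bottle","cell_tray","reel_tray","dish","case"]:
        for r in search_frame(c,q): print(c,q,round(r["p"],2),np.round(r["uv"]),world(f,*r["uv"]).round(3))
print(read_state())
E
```

```text
pics
scene cell_a 0.62 [338. 172.] [ 0.437 -0.316  0.012]
scene cell_a 0.59 [301. 151.] [ 0.609 -0.377  0.013]
scene cell_a 0.44 [222. 317.] [0.423 0.338 0.012]
scene cell_a 0.44 [282. 193.] [ 0.546 -0.133 -0.001]
scene cell_a 0.42 [323. 157.] [ 0.525 -0.38   0.01 ]
scene cell_a 0.42 [366. 166.] [ 0.372 -0.405  0.013]
scene thick_reel 0.7 [302. 207.] [ 0.436 -0.055  0.044]
scene flat_reel 0.78 [276. 241.] [0.451 0.066 0.001]
scene bottle 0.75 [320. 188.] [ 0.439 -0.178  0.033]
scene cell_tray 0.69 [296. 174.] [ 0.559 -0.245  0.006]
scene reel_tray 0.79 [199. 278.] [0.54  0.274 0.005]
scene dish 0.98 [245. 211.] [0.595 0.004 0.002]
scene dish 0.37 [339. 170.] [ 0.448 -0.353 -0.001]
scene case 0.76 [252. 269.] [0.437 0.201 0.026]
side cell_a 0.76 [286. 314.] [ 0.429 -0.335  0.009]
side cell_a 0.67 [345. 326.] [ 0.518 -0.389  0.011]
side cell_a 0.62 [234. 167.] [0.427 0.345 0.009]
side cell_a 0.59 [390. 314.] [ 0.606 -0.382  0.011]
side cell_a 0.57 [307. 236.] [ 0.536 -0.107  0.012]
side cell_a 0.54 [261. 355.] [ 0.369 -0.414  0.012]
side thick_reel 0.65 [263. 230.] [ 0.435 -0.099  0.04
[... 421 characters left out ...]
 case 0.2 [233. 169.] [0.423 0.333 0.007]
{'time': 0.9, 'qpos': array([-1.20037709e+00,  3.52953888e-01,  1.63337796e+00, -1.86767890e-05,
        1.15519447e+00, -2.40921781e-03]), 'joint_vel': array([-0.00201127,  0.0002125 ,  0.00053638,  0.00029355, -0.00046767,
       -0.00158955]), 'joint_efforts': array([ 4.37997251e-04, -6.05153561e+01, -3.42445886e+01, -1.26393356e-04,
        8.19048255e-04,  3.06914831e-05]), 'ee_pos': array([ 0.2276535 , -0.58208704,  0.21701923]), 'ee_rot': array([3.14152636e+00, 1.72471630e-05, 3.72835990e-01]), 'contact_force': array([-0.7561533 , -0.41577145, -0.01216435]), 'moment': array([-0.02807153,  0.0521703 ,  0.00823578]), 'width': 1.0028282364520231}
```

View pictures.

View pics/scene0.png

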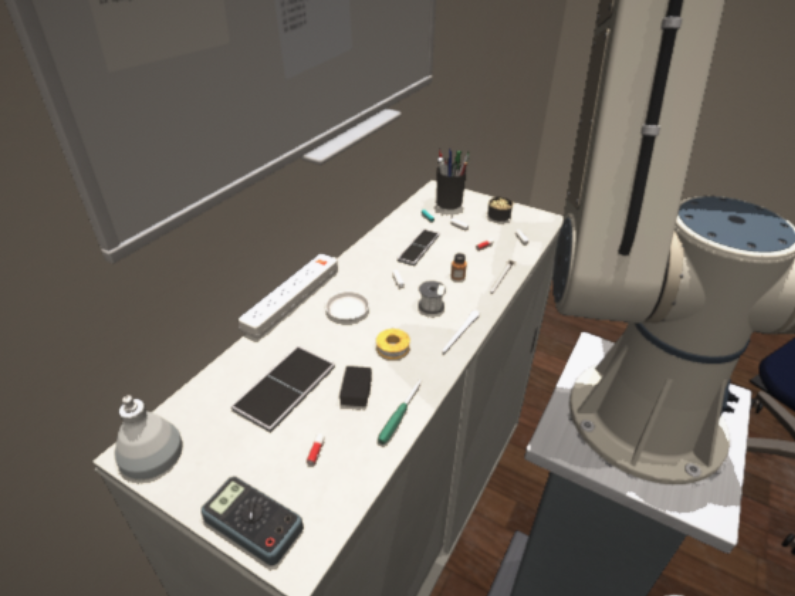

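View pics/side0.png

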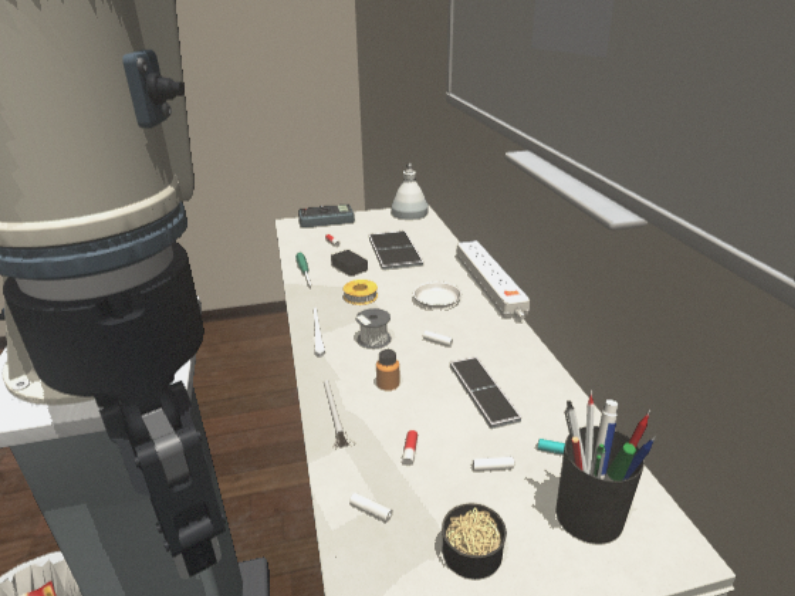

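The scene picture (1.42x scale) shows these cell candidates, in native pixels: red (338,172) and red (222,317), white (282,193), (323,157) and (366,166), and turquoise (301,151). The two red ones are the cells, since white and turquoise are ruled out. Next I'll measure poses and check the choice in a crop.

```bash
python3 - <<'E'
from h import *
F={c:dict(np.load(f"/tmp/{c}.npz")) for c in ["scene","side"]}
def rect(n,xy):
    if len(xy)<8: print(n,"few",len(xy)); return
    (c,s,a)=cv2.minAreaRect((xy*1000).astype(np.float32)); 
    if s[0]>s[1]: a+=90; s=s[::-1]
    print(n,len(xy),"c",np.round(c,1),"size",np.round(s,1),"long axis yaw from +y",round(((a+90)%180)-90,1))
for c,f in F.items():
    P=cloud(f); C=f["color"].astype(int); X,Y,Z=np.moveaxis(P,-1,0)
    hsv=cv2.cvtColor(f["color"],cv2.COLOR_RGB2HSV)
    near=lambda x,y,r:(np.hypot(X-x,Y-y)<r)
    dark=(C.max(-1)<75)&(Z<.02)&(Z>-.01)
    rect(c+" celltray",P[dark&near(.56,-.25,.1)][:,:2]); rect(c+" reeltray",P[dark&near(.54,.27,.12)][:,:2])
    rect(c+" case",P[near(.44,.2,.06)&(Z>.018)][:,:2])
    red=((hsv[...,0]<8)|(hsv[...,0]>172))&(hsv[...,1]>130)
    for n,x,y in(("cell1",.43,-.325),("cell2",.425,.34)):
        rect(c+" red "+n,P[red&near(x,y,.05)][:,:2]); rect(c+" tall "+n,P[near(x,y,.045)&(Z>.007)][:,:2])
    for n,x,y,z0 in(("thick",.436,-.08,.038),("flat",.445,.07,.016),("dish",.595,.02,.008),("bottle",.43,-.195,.047),("botbody",.43,-.195,.01)):
        m=near(x,y,.06)&(Z>z0); q=P[m]
        (cc,r)=cv2.minEnclosingCircle((q[:,:2]*1000).astype(np.float32)); print(c,n,m.sum(),np.round(cc),round(r,1),"zmax",q[:,2].max().round(3))
a=cv2.resize(F["side"]["color"][290:350,250:370,::-1],None,fx=4,fy=4,interpolation=2)
b=cv2.resize(F["scene"]["color"][287:347,162:282,::-1],None,fx=4,fy=4,interpolation=2)
cv2.imwrite("pics/crop.png",np.vstack([a,b]))
E
```

```text
scene celltray 166 c [ 565.6 -248.2] size [ 31.6 128.7] long axis yaw from +y 4.5
scene reeltray 1482 c [512. 258.] size [161.2 165.5] long axis yaw from +y 86.1
scene case 460 c [443.6 199.6] size [46.6 74.4] long axis yaw from +y 24.8
scene red cell1 19 c [ 433.6 -324.4] size [ 5.5 24.6] long axis yaw from +y -25.6
scene tall cell1 50 c [ 434.5 -332.3] size [16.8 53.2] long axis yaw from +y -20.0
scene red cell2 66 c [422.6 341.8] size [10.1 31.1] long axis yaw from +y 18.2
scene tall cell2 139 c [427.5 334.8] size [15.3 49.3] long axis yaw from +y 20.3
scene thick 192 [441. -72.] 29.3 zmax 0.048
scene flat 280 [444.  75.] 32.5 zmax 0.025
scene dish 147 [582.  28.] 46.0 zmax 0.019
scene bottle 43 [ 437. -191.] 12.7 zmax 0.058
scene botbody 162 [ 437. -191.] 17.2 zmax 0.058
side celltray few 0
side reeltray 12 c [534.6 248.8] size [ 78.8 183.5] long axis yaw from +y -18.0
side case 207 c [441.5 195.5] size [48.2 72.4] long axis yaw from +y 25.1
side red cell1 80 c [ 437.8 -325.7] size [11.9 29.7] long axis yaw from +y -20.7
side tall cell1 173 c [ 433.8 -334.4] size [14.2 50.6] long axis yaw from +y -21.7
side red cell2 12 c [421.8 341.4] size [ 9.3 22.1] long axis yaw from +y 12.7
side tall cell2 41 c [424.6 330.7] size [12.  53.1] long axis yaw from +y 18.3
side thick 253 [439. -75.] 29.2 zmax 0.045
side flat 204 [444.  73.] 33.1 zmax 0.022
side dish 128 [579.  27.] 45.7 zmax 0.015
side bottle 95 [ 437. -197.] 12.4 zmax 0.057
side botbody 347 [ 436. -197.] 16.4 zmax 0.057
```

View pics/crop.png

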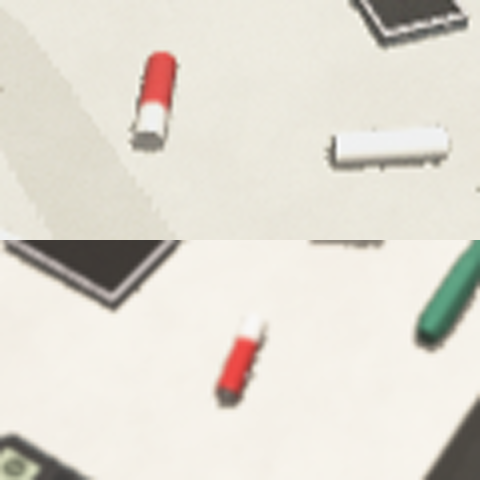

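Crops confirm both red-and-white cells: cell1 at about (0.434, -0.333) and cell2 at about (0.427, 0.333). Next is a better tray fit from the saved images, plus a move planner.

```bash
cat > plan.py <<'E'
# usage: plan.py x y z yawdeg closure  -> rows (tool frame) from measured pose
import sys; from h import *
x,y,z,yaw,cl=map(float,sys.argv[1:6]); s=read_state()
p=np.array(s["ee_pos"]); r=np.array(s["ee_rot"]); th=np.degrees(r[2])
dy=(yaw-th+90)%180-90 if len(sys.argv)<7 else (yaw-th+180)%360-180
d=np.array([x,y,z])-p; n=int(np.ceil(max(np.abs(d).max()/.0415*1.03,np.linalg.norm(d)/.0415,abs(dy)/7.1,1)))
t=th; 
rows=[]
for i in range(n):
    a=np.radians(t); w=d/n
    rows.append([cl,round(w[0]*np.cos(a)+w[1]*np.sin(a),4),round(w[0]*np.sin(a)-w[1]*np.cos(a),4),round(-w[2],4),0,0,round(-dy/n,2)]); t+=dy/n
print("t",s["time"],"p",p.round(4),"rpy",np.degrees(r).round(1),"w",round(s["width"],3),"F",np.round(s["contact_force"],1),"dyaw",round(dy,1),n)
print(str(rows).replace(" ",""))
E
python3 - <<'E'
from h import *
F={c:dict(np.load(f"/tmp/{c}.npz")) for c in ["scene","side"]}
for c,f in F.items():
    g=f["color"].max(-1)
    for n,x,y,r in(("cell",.56,-.25,.085),("reel",.54,.265,.105)):
        v,u=np.mgrid[0:420,0:560]
        R=cv2.Rodrigues(f["rvec"])[0]; ray=np.stack([(u-f["cx"])/f["fx"],(v-f["cy"])/f["fy"],np.ones(u.shape)],-1)@R
        cc=-R.T@f["tvec"].ravel(); k=(.006-cc[2])/ray[...,2]; W=cc+ray*k[...,None]
        m=(g<110)&(np.hypot(W[...,0]-x,W[...,1]-y)<r)
        nl,l,st,_=cv2.connectedComponentsWithStats(m.astype(np.uint8)); 
        out=[]
        for i in range(1,nl):
            if st[i,4]>60: 
                q=W[l==i][:,:2]*1000; rc=cv2.minAreaRect(q.astype(np.float32)); out.append(q)
                print(c,n,st[i,4],"c",np.round(rc[0],1),np.round(rc[1],1),round(rc[2],1))
        if out: rc=cv2.minAreaRect(np.vstack(out).astype(np.float32)); print("  all",np.round(rc[0],1),np.round(rc[1],1),round(rc[2],1))
E
python3 plan.py .434 -.333 .12 69 -1
```

```text
scene cell 225 c [ 565.7 -249.5] [ 34.3 133. ] 3.5
  all [ 565.7 -249.5] [ 34.3 133. ] 3.5
scene reel 1570 c [554.  254.2] [162.3  77.8] 88.7
scene reel 95 c [457.7 210.2] [13.4 70.2] 26.5
  all [516.2 255.1] [162.4 153.3] 88.6
side cell 782 c [ 565.7 -245.1] [ 37.7 138. ] 3.7
side cell 75 c [ 541.4 -254. ] [  8.7 143. ] 6.5
  all [ 562.2 -250. ] [ 45.3 147.6] 4.1
side reel 562 c [549.8 253.3] [178.2  86. ] 88.5
side reel 112 c [458.3 227.6] [29.4 90.4] 23.7
  all [513.9 253.8] [177.8 157.8] 89.1
t 0.9 p [ 0.2277 -0.5821  0.217 ] rpy [180.    0.   21.4] w 1.003 F [-0.8 -0.4 -0. ] dyaw 47.6 9
[[-1.0,np.float64(0.0314),np.float64(-0.0174),np.float64(0.0108),0,0,np.float64(-5.29)],[-1.0,np.float64(0.0329),np.float64(-0.0144),np.float64(0.0108),0,0,np.float64(-5.29)],[-1.0,np.float64(0.0341),np.float64(-0.0114),np.float64(0.0108),0,0,np.float64(-5.29)],[-1.0,np.float64(0.035),np.float64(-0.0082),np.float64(0.0108),0,0,np.float64(-5.29)],[-1.0,np.float64(0.0356),np.float64(-0.0049),np.float64(0.0108),0,0,np.float64(-5.29)],[-1.0,np.float64(0.0359),np.float64(-0.0016),np.float64(0.0108),0,0,np.float64(-5.29)],[-1.0,np.float64(0.0359),np.float64(0.0017),np.float64(0.0108),0,0,np.float64(-5.29)],[-1.0,np.float64(0.0356),np.float64(0.005),np.float64(0.0108),0,0,np.float64(-5.29)],[-1.0,np.float64(0.035),np.float64(0.0083),np.float64(0.0108),0,0,np.float64(-5.29)]]
```

Call:
drive_tool:
  motion:
    - [-1,0.0314,-0.0174,0.0108,0,0,-5.3]
    - [-1,0.0329,-0.0144,0.0108,0,0,-5.3]
    - [-1,0.0341,-0.0114,0.0108,0,0,-5.3]
    - [-1,0.035,-0.0082,0.0108,0,0,-5.3]
    - [-1,0.0356,-0.0049,0.0108,0,0,-5.3]
    - [-1,0.0359,-0.0016,0.0108,0,0,-5.3]
    - [-1,0.0359,0.0017,0.0108,0,0,-5.3]
    - [-1,0.0356,0.005,0.0108,0,0,-5.3]
    - [-1,0.035,0.0083,0.0108,0,0,-5.3]
  force: 40

```text
time: 1.65
ee_pos: [0.4347, -0.3314, 0.1195]
ee_rot: [3.141, 0.0, 1.21]
contact_force: [0.9, -0.8, -1.0]
width: 0.998
```

```bash
sed -i 's/^print(str(rows)/rows=[[float(v) for v in q] for q in rows]\nprint(str(rows)/' plan.py
cat > wcell.py <<'E'
import sys; from h import *
x,y=map(float,sys.argv[1:3]); f=grab_frame("wrist"); save(f,sys.argv[3])
P=cloud(f); m=(np.hypot(P[...,0]-x,P[...,1]-y)<.05)&(P[...,2]>.006)&(P[...,2]<.025)
n,l,st,_=cv2.connectedComponentsWithStats(m.astype(np.uint8))
for i in range(1,n):
    if st[i,4]>100:
        q=P[l==i]; rc=cv2.minAreaRect((q[:,:2]*1000).astype(np.float32)); a,s=rc[2],rc[1]
        if s[0]>s[1]: a+=90
        print(st[i,4],np.round(rc[0],1),np.round(s,1),"yaw",round((a+90)%180-90,1),"zmax",q[:,2].max().round(4))
E
python3 wcell.py .434 -.333 w1.png; python3 plan.py .434 -.333 .016 69 -1
```

```text
789 [ 434.  -334.8] [50.1 14.4] yaw -21.8 zmax 0.0157
t 1.7 p [ 0.4371 -0.3267  0.1176] rpy [-179.9   -0.2   69.8] w 0.999 F [ 2.4  4.4 -1.8] dyaw -0.8 3
[[-1.0,-0.0023,-0.0002,0.0339,0.0,0.0,0.25],[-1.0,-0.0023,-0.0002,0.0339,0.0,0.0,0.25],[-1.0,-0.0023,-0.0002,0.0339,0.0,0.0,0.25]]
```

View pics/w1.png

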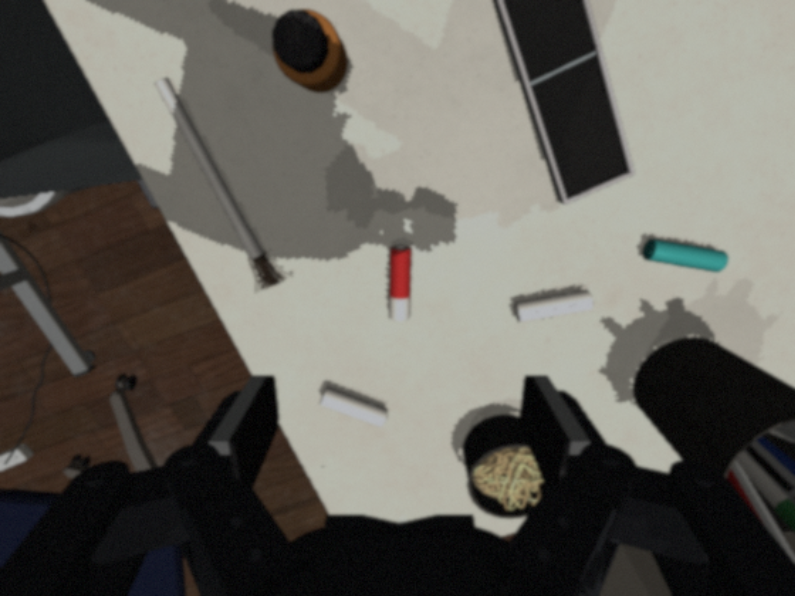

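Call:
drive_tool:
  motion:
    - [-1,-0.0014,0.0005,0.038,0,0,0.3]
    - [-1,0,0,0.035,0,0,0]
    - [-1,0,0,0.018,0,0,0]
    - [-1,0,0,0.009,0,0,0]
    - [-1,0,0,0.004,0,0,0]
    - [-1,0,0,0,0,0,0]
    - [-1,0,0,0,0,0,0]

```text
time: 2.28
ee_pos: [0.4344, -0.335, 0.0168]
ee_rot: [3.14, 0.0, 1.2]
contact_force: [-0.4, 0.3, 0.6]
width: 0.998
```

```bash
python3 plan.py .434 -.3345 .016 68.5 -1
```

```text
t 2.2833 p [ 0.4344 -0.335   0.0168] rpy [179.9   0.   68.7] w 0.998 F [-0.4  0.3  0.6] dyaw -0.2 1
[[-1.0,0.0003,-0.0005,0.0008,0.0,0.0,0.24]]
```

Good tracking. Closing now.

Call:
drive_tool:
  motion:
    - [1,0,0,0,0,0,0]
    - [1,0,0,0,0,0,0]
    - [1,0,0,0,0,0,0]
    - [1,0,0,0,0,0,0]
    - [1,0,0,0,0,0,0]
    - [1,0,0,0,0,0,0]
    - [1,0,0,0,0,0,0]
    - [1,0,0,0,0,0,0]

```text
time: 2.95
ee_pos: [0.4337, -0.3343, 0.0158]
ee_rot: [-3.142, -0.0, 1.2]
contact_force: [0.2, -0.1, 1.0]
width: -0.007
```

```bash
python3 wcell.py .434 -.333 w2.png; python3 plan.py .434 -.3345 .1 68.5 -1
```

```text
1020 [ 438.5 -323.9] [27.2 14.6] yaw -22.2 zmax 0.0152
t 3.0 p [ 0.4337 -0.3343  0.0157] rpy [-180.    -0.    68.8] w 0.002 F [-0.5  0.3 -0.6] dyaw -0.3 3
[[-1.0,-0.0,0.0001,-0.0281,0.0,0.0,0.09],[-1.0,-0.0,0.0001,-0.0281,0.0,0.0,0.09],[-1.0,-0.0,0.0001,-0.0281,0.0,0.0,0.09]]
```

View pics/w2.png

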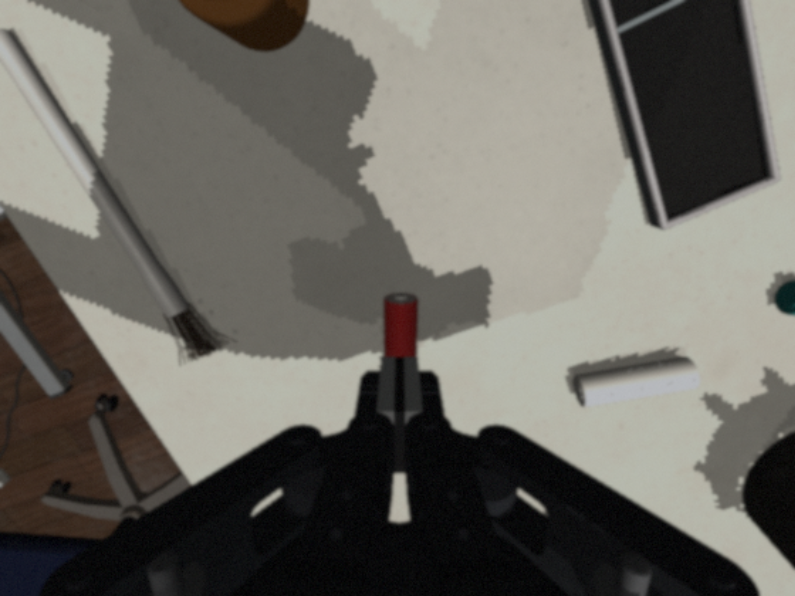

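Call:
drive_tool:
  motion:
    - [1,0,0,-0.02,0,0,0]
    - [1,0,0,-0.035,0,0,0]
    - [1,0,0,-0.025,0,0,0]
    - [1,0,0,0,0,0,0]

```text
time: 3.33
ee_pos: [0.4362, -0.3362, 0.1004]
ee_rot: [3.135, 0.002, 1.2]
contact_force: [0.3, -0.9, -1.2]
width: 0.005
```

```bash
python3 wcell.py .434 -.333 w3.png; python3 - <<'E'
from h import *
s=read_state(); print(s["ee_pos"],s["width"])
i=cv2.imread("pics/w3.png"); cv2.imwrite("pics/w3c.png",i[300:596,200:600])
E
```

```text
908 [ 434.2 -335. ] [49.8 13.8] yaw -22.0 zmax 0.0159
[ 0.43537549 -0.33555232  0.09831287] -0.0037902663021255815
```

View pics/w3c.png

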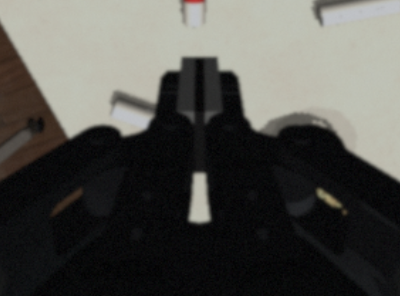

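```bash
python3 - <<'E'
from h import *
f=grab_frame("wrist"); s=read_state(); P=cloud(f); p=s["ee_pos"]; R=cv2.Rodrigues(np.array(f["rvec"],float))[0]
print(p, "cam",(-R.T@np.array(f["tvec"]).ravel()).round(3))
a=s["ee_rot"][2]; tx=np.array([np.cos(a),np.sin(a)])
ty=np.array([np.sin(a),-np.cos(a)])
for u,v in [(275,248),(289,248),(275,260),(275,275),(289,260),(289,275),(268,256),(289,300),(255,290)]:
    w=P[v,u]; d=w-p; print(u,v,w.round(4),"tool",[round(float(x),4) for x in(d[:2]@tx,d[:2]@ty,-d[2])])
h=search_frame("wrist","cell_a"); print([(round(r["p"],2),np.round(r["uv"])) for r in h])
for uv in [(282,200)]: print(world(f,*uv))
E
```

```text
[ 0.43432321 -0.33475041  0.09668514] cam [ 0.465 -0.258  0.254]
275 248 [ 0.4134 -0.3794 -0.001 ] tool [-0.0492, -0.0033, 0.0977]
289 248 [ 4.258e-01 -3.838e-01 -2.000e-04] tool [-0.0488, 0.0099, 0.0969]
275 260 [ 0.4364 -0.3258  0.1247] tool [0.0091, -0.0013, -0.028]
275 275 [ 0.4369 -0.3252  0.1392] tool [0.0099, -0.0011, -0.0426]
289 260 [ 0.4429 -0.328   0.1252] tool [0.0094, 0.0055, -0.0286]
289 275 [ 0.4425 -0.328   0.1384] tool [0.0093, 0.0051, -0.0417]
268 256 [ 0.4334 -0.324   0.1217] tool [0.0097, -0.0048, -0.0251]
289 300 [ 0.4425 -0.3262  0.1583] tool [0.0109, 0.0045, -0.0616]
255 290 [ 0.43   -0.3214  0.1517] tool [0.0109, -0.0089, -0.055]
[(0.95, array([394., 220.])), (0.92, array([275., 199.])), (0.79, array([494., 177.])), (0.74, array([234., 290.]))]
[ 0.4383431  -0.33299891  0.01299491]
```

Wrist depth puts the shut fingertips about 22 mm *behind* the TCP, where the spec says 11 mm ahead. I'll check that against another camera.

```bash
python3 - <<'E'
from h import *
for c in ["side","scene"]:
    f=grab_frame(c); s=read_state(); P=cloud(f); p=np.array(s["ee_pos"])
    m=(np.hypot(P[...,0]-p[0],P[...,1]-p[1])<.035)&(P[...,2]>.025)
    print(c,m.sum(),p.round(4)); q=P[m]
    if len(q):
        for z in np.arange(.03,.2,.01):
            k=(q[:,2]>=z)&(q[:,2]<z+.01)
            if k.sum(): print(round(z,2),k.sum(),(q[k].min(0)-p).round(3)[:2],(q[k].max(0)-p).round(3)[:2])
    R=cv2.Rodrigues(np.array(f["rvec"],float))[0]; t=np.array(f["tvec"]).ravel()
    for dz in(-.011,.022):
        k=R@(p+[0,0,dz])+t; print("tip px for dz",dz,f["fx"]*k[0]/k[2]+f["cx"],f["fy"]*k[1]/k[2]+f["cy"])
    if c=="side": cv2.imwrite("pics/tip.png",cv2.resize(f["color"][200:340,220:360,::-1],None,fx=4,fy=4))
E
```

```text
side 2748 [ 0.4331 -0.3338  0.0949]
0.1 1 [-0.003 -0.007] [-0.003 -0.007]
0.11 51 [-0.013 -0.013] [ 0.008 -0.002]
0.12 89 [-0.015 -0.013] [ 0.014 -0.   ]
0.13 96 [-0.015 -0.014] [ 0.014 -0.001]
0.14 78 [-0.016 -0.016] [0.012 0.009]
0.15 176 [-0.034 -0.024] [0.026 0.012]
0.16 293 [-0.034 -0.023] [0.032 0.021]
0.17 159 [-0.035 -0.022] [0.034 0.025]
0.18 129 [-0.034 -0.023] [0.019 0.016]
0.19 195 [-0.03  -0.023] [0.025 0.002]
tip px for dz -0.011 287.67944550246983 280.8435578618651
tip px for dz 0.022 287.5464457513272 265.14772504181815
scene 769 [ 0.433  -0.3337  0.0946]
0.1 1 [-0.005 -0.005] [-0.005 -0.005]
0.11 16 [-0.013 -0.001] [0.011 0.013]
0.12 26 [-0.013  0.   ] [0.015 0.016]
0.13 27 [-0.014 -0.   ] [0.016 0.014]
0.14 24 [-0.013 -0.001] [0.017 0.015]
0.15 37 [-0.033 -0.002] [0.032 0.023]
0.16 55 [-0.035 -0.006] [0.034 0.025]
0.17 45 [-0.025 -0.01 ] [0.034 0.024]
0.18 33 [-0.021  0.005] [0.022 0.023]
0.19 50 [-0.029  0.002] [0.03  0.024]
tip px for dz -0.011 343.9230385601676 151.96310021622216
tip px for dz 0.022 345.12735043156596 142.98302229531944
```

View pics/tip.png

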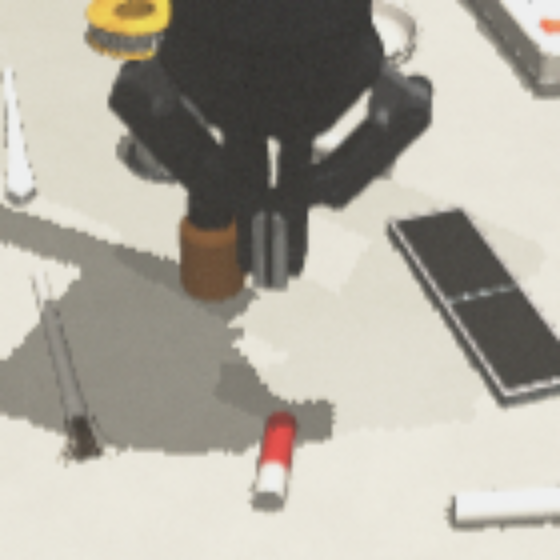

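The side camera agrees: fingertips are at about TCP z + 12 mm. I'll do a gentle touch on bare bench to pin the tip offset exactly.

Call:
drive_tool:
  motion:
    - [1,-0.025,0,0.01,0,0,0]
    - [1,-0.025,0,0.03,0,0,0]
    - [1,0,0,0.03,0,0,0]
    - [1,0,0,0.016,0,0,0]
    - [1,0,0,0.007,0,0,0]
    - [1,0,0,0,0,0,0]
    - [1,0,0,0,0,0,0]

```text
time: 4.17
ee_pos: [0.4155, -0.3806, 0.0024]
ee_rot: [-3.14, -0.0, 1.2]
contact_force: [-0.5, -0.3, 0.5]
width: -0.002
```

Call:
drive_tool:
  motion:
    - [1,0,0,0.003,0,0,0]
    - [1,0,0,0.003,0,0,0]

```text
time: 4.33
ee_pos: [0.4166, -0.3814, -0.0022]
ee_rot: [3.139, 0.001, 1.2]
contact_force: [0.4, -0.1, -0.1]
width: 0.004
```

Call:
drive_tool:
  motion:
    - [1,0,0,0.002,0,0,0]
    - [1,0,0,0.001,0,0,0]

```text
time: 4.5
ee_pos: [0.4159, -0.381, -0.0059]
ee_rot: [3.141, 0.0, 1.2]
contact_force: [0.2, -0.0, -1.0]
width: -0.002
```

Call:
drive_tool:
  motion:
    - [1,0,0,0.002,0,0,0]
    - [1,0,0,0.001,0,0,0]

```text
time: 4.67
ee_pos: [0.4157, -0.3809, -0.0092]
ee_rot: [3.141, 0.0, 1.2]
contact_force: [-0.0, -0.4, 0.7]
width: -0.001
```

Call:
drive_tool:
  motion:
    - [1,0,0,0.0015,0,0,0]
    - [1,0,0,0,0,0,0]

```text
time: 4.83
ee_pos: [0.4155, -0.3808, -0.011]
ee_rot: [-3.141, -0.0, 1.2]
contact_force: [0.4, 0.2, 0.0]
width: 0.0
```

Call:
drive_tool:
  motion:
    - [1,0,0,0.0015,0,0,0]
    - [1,0,0,0,0,0,0]

```text
time: 5.0
ee_pos: [0.4156, -0.3808, -0.0124]
ee_rot: [-3.141, -0.0, 1.2]
contact_force: [-0.3, -0.7, -0.3]
width: 0.002
```

Call:
drive_tool:
  motion:
    - [1,0,0,0.0015,0,0,0]
    - [1,0,0,0,0,0,0]

```text
time: 5.17
ee_pos: [0.4155, -0.3808, -0.0139]
ee_rot: [-3.141, -0.0, 1.2]
contact_force: [1.1, -0.3, 0.4]
width: -0.002
```

Call:
drive_tool:
  motion:
    - [1,0,0,0.0015,0,0,0]
    - [1,0,0,0,0,0,0]

```text
time: 5.33
ee_pos: [0.4157, -0.381, -0.0143]
ee_rot: [-3.142, -0.0, 1.2]
contact_force: [-2.7, 3.1, 14.6]
width: -0.002
```

Contact at TCP z = -0.0141, so the shut fingertips sit 14 mm behind the reported TCP, a 25 mm discrepancy from the spec. I'll use that offset from here.

Call:
drive_tool:
  motion:
    - [0,0,0,-0.03,0,0,0]
    - [0,0,0,-0.025,0,0,0]
    - [0,0.02,0,0,0,0,0]
    - [0,0.02,0,0,0,0,0]
    - [0,0.01,0,0,0,0,0]
    - [0,0,0,0,0,0,0]
    - [0,0,0,0,0,0,0]
    - [0,0,0,0,0,0,0]

```text
time: 6.0
ee_pos: [0.4336, -0.3348, 0.0395]
ee_rot: [-3.141, 0.0, 1.2]
contact_force: [0.1, 0.1, 0.2]
width: 0.503
```

```bash
python3 plan.py .434 -.3348 -.011 68.4 0
```

```text
t 6.0 p [ 0.4336 -0.3348  0.0395] rpy [-180.     0.    68.8] w 0.503 F [0.1 0.1 0.2] dyaw -0.4 2
[[0.0,0.0001,0.0002,0.0253,0.0,0.0,0.19],[0.0,0.0001,0.0002,0.0253,0.0,0.0,0.19]]
```

Call:
drive_tool:
  motion:
    - [0,0,0.0004,0.025,0,0,0.4]
    - [0,0,0,0.015,0,0,0]
    - [0,0,0,0.007,0,0,0]
    - [0,0,0,0.003,0,0,0]
    - [0,0,0,0,0,0,0]
    - [1,0,0,0,0,0,0]
    - [1,0,0,0,0,0,0]
    - [1,0,0,0,0,0,0]
    - [1,0,0,0,0,0,0]
    - [1,0,0,0,0,0,0]
    - [1,0,0,0,0,0,0]

```text
time: 6.92
ee_pos: [0.4347, -0.335, -0.0093]
ee_rot: [3.14, 0.001, 1.193]
contact_force: [-1.9, -0.4, 7.2]
width: 0.157
```

Call:
drive_tool:
  motion:
    - [1,0,0,-0.02,0,0,0]
    - [1,0,0,-0.035,0,0,0]
    - [1,0,0,-0.03,0,0,0]
    - [1,0,0,0,0,0,0]

```text
time: 7.25
ee_pos: [0.4369, -0.3366, 0.0801]
ee_rot: [3.134, 0.002, 1.193]
contact_force: [2.7, -0.4, 0.7]
width: 0.156
```

```bash
python3 plan.py .5675 -.2832 .06 93.6 1
```

```text
t 7.25 p [ 0.4369 -0.3366  0.0801] rpy [1.796e+02 1.000e-01 6.840e+01] w 0.156 F [ 2.7 -0.4  0.7] dyaw 25.2 4
[[1.0,0.0244,0.0254,0.005,0.0,0.0,-6.31],[1.0,0.0215,0.028,0.005,0.0,0.0,-6.31],[1.0,0.0183,0.0302,0.005,0.0,0.0,-6.31],[1.0,0.0149,0.032,0.005,0.0,0.0,-6.31]]
```

Call:
drive_tool:
  motion:
    - [1,0.0244,0.0254,0.005,0,0,-6.3]
    - [1,0.0215,0.028,0.005,0,0,-6.3]
    - [1,0.0183,0.0302,0.005,0,0,-6.3]
    - [1,0.0149,0.032,0.005,0,0,-6.3]
    - [1,0,0,0,0,0,0]
    - [1,0,0,0,0,0,0]
    - [1,0,0,0,0,0,0]
    - [1,0,0,0,0,0,0]

```text
time: 7.92
ee_pos: [0.5636, -0.2813, 0.0546]
ee_rot: [-3.141, -0.0, 1.632]
contact_force: [-1.4, -0.1, -0.6]
width: 0.162
```

```bash
python3 - <<'E'
from h import *
f=grab_frame("wrist"); save(f,"w4.png"); np.savez("/tmp/w4",**f)
P=cloud(f); 
v,u=np.mgrid[0:420,0:560]
# bright tray rim / dark floor fit
R=cv2.Rodrigues(np.array(f["rvec"]))[0]; cc=-R.T@np.array(f["tvec"]).ravel()
ray=np.stack([(u-f["cx"])/f["fx"],(v-f["cy"])/f["fy"],np.ones(u.shape)],-1)@R; W=cc+ray*((.006-cc[2])/ray[...,2])[...,None]
m=(f["color"].max(-1)<70)&(np.abs(W[...,0]-.565)<.05)&(W[...,1]>-.34)&(W[...,1]<-.14)&(np.abs(P[...,2]-.006)<.006)
n,l,st,_=cv2.connectedComponentsWithStats(m.astype(np.uint8))
for i in range(1,n):
    if st[i,4]>300: rc=cv2.minAreaRect((W[l==i][:,:2]*1000).astype(np.float32)); print(st[i,4],np.round(rc[0],1),np.round(rc[1],1),round(rc[2],1))
E
python3 plan.py .5675 -.2832 .0 93.6 1
```

```text
9879 [ 564.3 -245.7] [ 40.7 135.4] 3.9
t 7.9667 p [ 0.5636 -0.2815  0.0548] rpy [-180.    -0.    93.5] w 0.158 F [ 0.2  0.2 -1.2] dyaw 0.1 2
[[1.0,-0.001,0.0019,0.0274,0.0,0.0,-0.07],[1.0,-0.001,0.0019,0.0274,0.0,0.0,-0.07]]
```

View pics/w4.png

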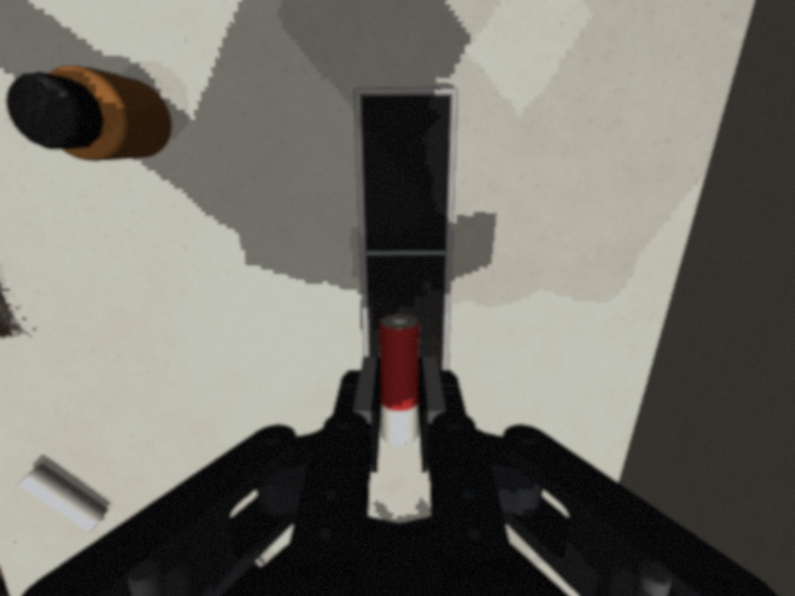

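Call:
drive_tool:
  motion:
    - [1,-0.002,0.0033,0.02,0,0,0]
    - [1,0,0,0.02,0,0,0]
    - [1,0,0,0.01,0,0,0]
    - [1,0,0,0.005,0,0,0]
    - [1,0,0,0.0015,0,0,0]
    - [1,0,0,0,0,0,0]
    - [1,0,0,0,0,0,0]

```text
time: 8.55
ee_pos: [0.5686, -0.2833, -0.0009]
ee_rot: [3.141, 0.001, 1.633]
contact_force: [-0.3, -0.3, -0.8]
width: 0.157
```

Call:
drive_tool:
  motion:
    - [1,0,0,0.002,0,0,0]
    - [1,0,0,0,0,0,0]
    - [0.2,0,0,0,0,0,0]
    - [0.2,0,0,0,0,0,0]
    - [0.2,0,0,0,0,0,0]
    - [0.2,0,0,0,0,0,0]
    - [0.2,0,0,-0.02,0,0,0]
    - [0.0,0,0,-0.04,0,0,0]
    - [0,0,0,-0.04,0,0,0]
    - [0,0,0,-0.025,0,0,0]
    - [0,0,0,0,0,0,0]

```text
time: 9.47
ee_pos: [0.5716, -0.2846, 0.1276]
ee_rot: [3.133, 0.005, 1.633]
contact_force: [0.2, -0.2, 0.6]
width: 0.498
```

```bash
python3 wcell.py .567 -.284 w5.png; python3 plan.py .437 -.194 .125 54 -0.3
```

```text
1779 [ 566.2 -280.7] [45.2 85.1] yaw 3.7 zmax 0.0212
t 9.5167 p [ 0.5703 -0.284   0.1249] rpy [179.7   0.2  93.6] w 0.497 F [-0.   0.  -0.2] dyaw -39.6 6
[[-0.3,0.0163,-0.0212,-0.0,0.0,0.0,6.59],[-0.3,0.0138,-0.023,-0.0,0.0,0.0,6.59],[-0.3,0.0111,-0.0244,-0.0,0.0,0.0,6.59],[-0.3,0.0082,-0.0255,-0.0,0.0,0.0,6.59],[-0.3,0.0052,-0.0263,-0.0,0.0,0.0,6.59],[-0.3,0.0022,-0.0267,-0.0,0.0,0.0,6.59]]
```

Call:
drive_tool:
  motion:
    - [-0.4,0.0244,-0.0314,0,0,0,0]
    - [-0.4,0.0244,-0.0314,0,0,0,0]
    - [-0.4,0.0244,-0.0314,0,0,0,0]
    - [-0.4,0.0244,-0.0314,0,0,0,0]
    - [-0.4,0,0,0,0,0,0]
    - [-0.4,0,0,0,0,0,0]

```text
time: 10.02
ee_pos: [0.4343, -0.1919, 0.1203]
ee_rot: [-3.139, -0.001, 1.634]
contact_force: [0.3, -0.1, -0.5]
width: 0.702
```

```bash
cat > wround.py <<'E'
import sys; from h import *
x,y,z0,z1,r=map(float,sys.argv[1:6]); f=grab_frame("wrist")
if len(sys.argv)>6: save(f,sys.argv[6])
P=cloud(f); m=(np.hypot(P[...,0]-x,P[...,1]-y)<r)&(P[...,2]>z0)&(P[...,2]<z1); q=P[m]
c,R=cv2.minEnclosingCircle((q[:,:2]*1000).astype(np.float32)); print(m.sum(),"circle",np.round(c,1),round(R,1),"z",np.percentile(q[:,2],[5,50,95]).round(4))
E
python3 wround.py .437 -.194 .05 .065 .04; python3 plan.py .437 -.194 .0 93.6 -0.4
```

```text
724 circle [ 436.5 -195.5] 12.4 z [0.0527 0.0548 0.0559]
t 10.0667 p [ 0.4364 -0.193   0.1209] rpy [-180.    -0.    93.6] w 0.705 F [0.7 0.2 0.2] dyaw 0.0 4
[[-0.4,-0.0003,0.0001,0.0302,0.0,0.0,-0.01],[-0.4,-0.0003,0.0001,0.0302,0.0,0.0,-0.01],[-0.4,-0.0003,0.0001,0.0302,0.0,0.0,-0.01],[-0.4,-0.0003,0.0001,0.0302,0.0,0.0,-0.01]]
```

Call:
drive_tool:
  motion:
    - [-0.4,-0.0025,0,0.035,0,0,0]
    - [-0.4,0,0,0.035,0,0,0]
    - [-0.4,0,0,0.025,0,0,0]
    - [-0.4,0,0,0.015,0,0,0]
    - [-0.4,0,0,0.008,0,0,0]
    - [-0.4,0,0,0.003,0,0,0]
    - [-0.4,0,0,0,0,0,0]
    - [-0.4,0,0,0,0,0,0]
  force: 30

```text
time: 10.73
ee_pos: [0.4379, -0.1963, 0.0008]
ee_rot: [3.141, 0.001, 1.633]
contact_force: [-0.3, 0.0, -0.1]
width: 0.7
```

Call:
drive_tool:
  motion:
    - [0,0,0,0,0,0,0]
    - [0.3,0,0,0,0,0,0]
    - [0.5,0,0,0,0,0,0]
    - [0.7,0,0,0,0,0,0]
    - [1,0,0,0,0,0,0]
    - [1,0,0,0,0,0,0]

```text
time: 11.23
ee_pos: [0.4377, -0.1962, 0.0014]
ee_rot: [3.14, 0.001, 1.633]
contact_force: [0.4, -0.1, 5.7]
width: 0.387
```

Call:
drive_tool:
  motion:
    - [1,0,0,-0.015,0,0,0]
    - [1,0,0,-0.03,0,0,0]
    - [1,0,0,-0.025,0,0,0]
    - [1,0,0,-0.01,0,0,0]
    - [1,0,0,0,0,0,0]
    - [1,0,0,0,0,0,0]

```text
time: 11.73
ee_pos: [0.4372, -0.1959, 0.0806]
ee_rot: [3.14, 0.001, 1.633]
contact_force: [0.6, 0.3, -1.3]
width: 0.38
```

```bash
python3 plan.py .580 .0275 .08 93.6 1
```

```text
t 11.7333 p [ 0.4372 -0.1959  0.0806] rpy [179.9   0.   93.6] w 0.38 F [ 0.6  0.3 -1.3] dyaw 0.0 7
[[1.0,0.0306,0.0223,0.0001,0.0,0.0,-0.01],[1.0,0.0306,0.0223,0.0001,0.0,0.0,-0.01],[1.0,0.0306,0.0223,0.0001,0.0,0.0,-0.01],[1.0,0.0306,0.0223,0.0001,0.0,0.0,-0.01],[1.0,0.0306,0.0224,0.0001,0.0,0.0,-0.01],[1.0,0.0306,0.0224,0.0001,0.0,0.0,-0.01],[1.0,0.0306,0.0224,0.0001,0.0,0.0,-0.01]]
```

Call:
drive_tool:
  motion:
    - [1,0.015,0.011,0,0,0,0]
    - [1,0.0306,0.0223,0,0,0,0]
    - [1,0.0306,0.0223,0,0,0,0]
    - [1,0.0306,0.0223,0,0,0,0]
    - [1,0.0306,0.0223,0,0,0,0]
    - [1,0.0306,0.0223,0,0,0,0]
    - [1,0.0306,0.0223,0,0,0,0]
    - [1,0.0156,0.0114,0,0,0,0]
    - [1,0,0,0,0,0,0]
    - [1,0,0,0,0,0,0]

```text
time: 12.57
ee_pos: [0.5786, 0.0286, 0.0783]
ee_rot: [-3.139, 0.0, 1.635]
contact_force: [0.1, -1.1, -1.5]
width: 0.379
```

```bash
python3 wround.py .58 .0275 .009 .02 .055 w6.png;  python3 plan.py .580 .0275 .004 93.6 1
```

```text
1643 circle [579.3  26. ] 45.0 z [0.0095 0.0127 0.0143]
t 12.6167 p [0.5781 0.0277 0.0785] rpy [-179.8    0.    93.6] w 0.381 F [-0.8 -0.6  0. ] dyaw -0.0 2
[[1.0,-0.0002,0.0009,0.0373,0.0,0.0,0.01],[1.0,-0.0002,0.0009,0.0373,0.0,0.0,0.01]]
```

View pics/w6.png

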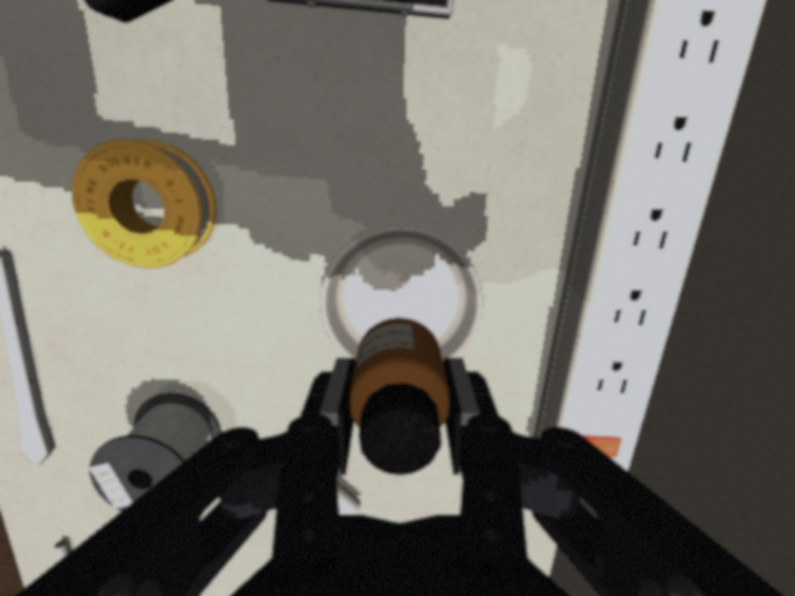

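Call:
drive_tool:
  motion:
    - [1,-0.001,0.001,0.025,0,0,0]
    - [1,0,0,0.025,0,0,0]
    - [1,0,0,0.013,0,0,0]
    - [1,0,0,0.006,0,0,0]
    - [1,0,0,0.003,0,0,0]
    - [1,0,0,0.0015,0,0,0]
    - [1,0,0,0,0,0,0]
    - [1,0,0,0,0,0,0]

```text
time: 13.28
ee_pos: [0.5813, 0.0267, 0.0077]
ee_rot: [3.14, 0.0, 1.633]
contact_force: [0.5, 0.2, -0.5]
width: 0.384
```

Call:
drive_tool:
  motion:
    - [1,0,0,0.002,0,0,0]
    - [1,0,0,0.001,0,0,0]
    - [1,0,0,0,0,0,0]

```text
time: 13.53
ee_pos: [0.5807, 0.0268, 0.004]
ee_rot: [3.141, 0.0, 1.633]
contact_force: [-0.6, -1.2, -0.2]
width: 0.378
```

Call:
drive_tool:
  motion:
    - [1,0,0,0.001,0,0,0]
    - [1,0,0,0,0,0,0]
    - [0.1,0,0,0,0,0,0]
    - [0,0,0,0,0,0,0]
    - [-0.4,0,0,0,0,0,0]
    - [-0.4,0,0,0,0,0,0]
    - [-0.4,0,0,-0.01,0,0,0]
    - [-1,0,0,-0.03,0,0,0]
    - [-1,0,0,-0.04,0,0,0]
    - [-1,0,0,-0.03,0,0,0]
    - [-1,0,0,-0.01,0,0,0]
    - [-1,0,0,0,0,0,0]

```text
time: 14.53
ee_pos: [0.5828, 0.0268, 0.1265]
ee_rot: [3.135, 0.0, 1.633]
contact_force: [1.0, 0.1, 0.8]
width: 1.003
```

```bash
python3 wround.py .58 .0275 .05 .07 .055;  python3 plan.py .440 -.0735 .12 93.6 -1
```

```text
722 circle [579.9  27.4] 12.5 z [0.0535 0.0564 0.0575]
t 14.5833 p [0.5814 0.0268 0.1243] rpy [179.8   0.   93.6] w 0.998 F [ 0.4 -1.1 -0.7] dyaw 0.0 5
[[-1.0,-0.0183,-0.0295,0.0009,0.0,0.0,-0.01],[-1.0,-0.0183,-0.0295,0.0009,0.0,0.0,-0.01],[-1.0,-0.0183,-0.0295,0.0009,0.0,0.0,-0.01],[-1.0,-0.0182,-0.0295,0.0009,0.0,0.0,-0.01],[-1.0,-0.0182,-0.0295,0.0009,0.0,0.0,-0.01]]
```

Call:
drive_tool:
  motion:
    - [-1,-0.0183,-0.0293,0,0,0,0]
    - [-1,-0.0183,-0.0293,0,0,0,0]
    - [-1,-0.0183,-0.0293,0,0,0,0]
    - [-1,-0.0183,-0.0293,0,0,0,0]
    - [-1,-0.0183,-0.0293,0,0,0,0]
    - [-1,0,0,0,0,0,0]
    - [-1,0,0,0,0,0,0]
  force: 70

```text
time: 15.17
ee_pos: [0.4375, -0.0742, 0.1214]
ee_rot: [-3.138, -0.001, 1.631]
contact_force: [0.6, -0.2, 0.0]
width: 0.999
```

```bash
python3 wround.py .44 -.0735 .038 .05 .055;  python3 plan.py .440 -.0735 -.006 93.6 -1
```

```text
3219 circle [439.5 -74.8] 28.1 z [0.0423 0.0434 0.0444]
t 15.2167 p [ 0.4392 -0.0738  0.1218] rpy [-179.9   -0.    93.5] w 0.998 F [-0.2 -0.1  1.1] dyaw 0.1 4
[[-1.0,0.0001,0.0002,0.0319,0.0,0.0,-0.03],[-1.0,0.0001,0.0002,0.0319,0.0,0.0,-0.03],[-1.0,0.0001,0.0002,0.0319,0.0,0.0,-0.03],[-1.0,0.0001,0.0002,0.0319,0.0,0.0,-0.03]]
```

Call:
drive_tool:
  motion:
    - [-1,-0.001,0.0,0.035,0,0,0]
    - [-1,0,0,0.035,0,0,0]
    - [-1,0,0,0.03,0,0,0]
    - [-1,0,0,0.016,0,0,0]
    - [-1,0,0,0.008,0,0,0]
    - [-1,0,0,0.003,0,0,0]
    - [-1,0,0,0,0,0,0]
    - [0,0,0,0,0,0,0]
    - [0.5,0,0,0,0,0,0]
    - [1,0,0,0,0,0,0]
    - [1,0,0,0,0,0,0]
    - [1,0,0,0,0,0,0]

```text
time: 16.22
ee_pos: [0.4409, -0.0748, -0.0028]
ee_rot: [3.14, 0.0, 1.633]
contact_force: [-2.2, 0.6, 9.4]
width: 0.635
```

Call:
drive_tool:
  motion:
    - [1,0,0,-0.015,0,0,0]
    - [1,0,0,-0.03,0,0,0]
    - [1,0,0,-0.03,0,0,0]
    - [1,0,0,-0.015,0,0,0]
    - [1,0,0,0,0,0,0]
    - [1,0,0,0,0,0,0]

```text
time: 16.72
ee_pos: [0.4407, -0.0748, 0.0866]
ee_rot: [3.139, 0.001, 1.633]
contact_force: [-1.0, -0.6, -4.9]
width: 0.636
```

```bash
python3 plan.py .551 .212 .08 88.6 1
```

```text
t 16.7167 p [ 0.4407 -0.0748  0.0866] rpy [179.8   0.   93.6] w 0.636 F [-1.  -0.6 -4.9] dyaw -5.0 8
[[1.0,0.0349,0.016,0.0008,0.0,0.0,0.62],[1.0,0.0351,0.0156,0.0008,0.0,0.0,0.62],[1.0,0.0353,0.0152,0.0008,0.0,0.0,0.62],[1.0,0.0354,0.0148,0.0008,0.0,0.0,0.62],[1.0,0.0356,0.0145,0.0008,0.0,0.0,0.62],[1.0,0.0357,0.0141,0.0008,0.0,0.0,0.62],[1.0,0.0359,0.0137,0.0008,0.0,0.0,0.62],[1.0,0.036,0.0133,0.0008,0.0,0.0,0.62]]
```

Call:
drive_tool:
  motion:
    - [1,0.018,0.008,0,0,0,0.6]
    - [1,0.035,0.0158,0,0,0,0.6]
    - [1,0.0352,0.0154,0,0,0,0.6]
    - [1,0.0353,0.015,0,0,0,0.6]
    - [1,0.0355,0.0147,0,0,0,0.6]
    - [1,0.0356,0.0143,0,0,0,0.6]
    - [1,0.0358,0.0139,0,0,0,0.6]
    - [1,0.0359,0.0135,0,0,0,0.6]
    - [1,0.018,0.0066,0,0,0,0.2]
    - [1,0,0,0,0,0,0]
    - [1,0,0,0,0,0,0]

```text
time: 17.63
ee_pos: [0.5503, 0.2125, 0.0835]
ee_rot: [-3.139, 0.001, 1.548]
contact_force: [-1.1, -1.4, -4.3]
width: 0.634
```

```bash
python3 - <<'E'
from h import *
f=grab_frame("wrist"); save(f,"w7.png")
P=cloud(f); X,Y,Z=np.moveaxis(P,-1,0)
m=(f["color"].max(-1)<70)&(abs(Z-.006)<.005)&(abs(X-.552)<.06)&(Y>.15)&(Y<.36)
n,l,st,_=cv2.connectedComponentsWithStats(m.astype(np.uint8))
for i in range(1,n):
    if st[i,4]>300: rc=cv2.minAreaRect((P[l==i][:,:2]*1000).astype(np.float32)); print(st[i,4],np.round(rc[0],1),np.round(rc[1],1),round(rc[2],1))
E
python3 plan.py .551 .212 .004 88.6 1
```

```text
13214 [552.5 296.3] [82.4 81.8] 88.8
5876 [550.6 217.3] [72.  81.6] 88.2
t 17.6833 p [0.55   0.2115 0.0837] rpy [-1.798e+02  1.000e-01  8.860e+01] w 0.639 F [ 0.1 -0.8 -4. ] dyaw -0.0 2
[[1.0,0.0003,0.0005,0.0399,0.0,0.0,0.01],[1.0,0.0003,0.0005,0.0399,0.0,0.0,0.01]]
```

View pics/w7.png

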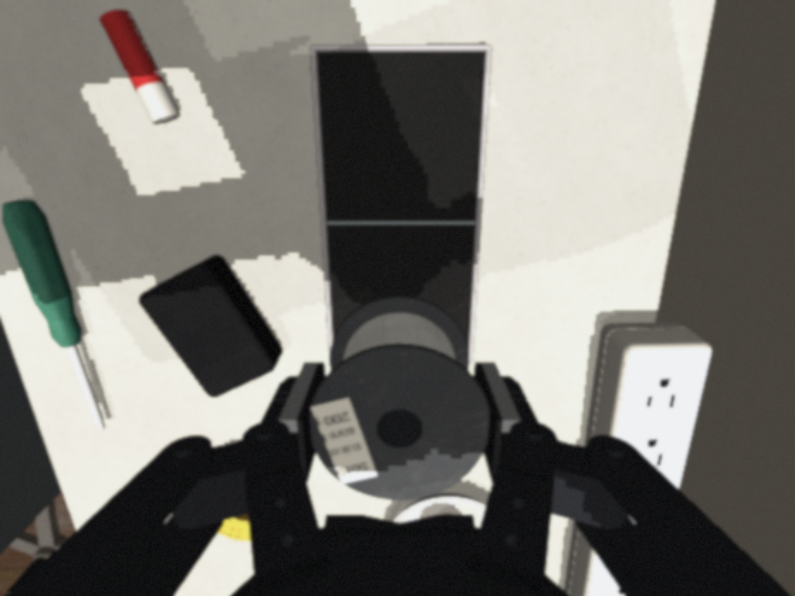

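Call:
drive_tool:
  motion:
    - [1,0.0008,0.0005,0.03,0,0,0]
    - [1,0,0,0.025,0,0,0]
    - [1,0,0,0.013,0,0,0]
    - [1,0,0,0.006,0,0,0]
    - [1,0,0,0.003,0,0,0]
    - [1,0,0,0.0015,0,0,0]
    - [1,0,0,0,0,0,0]
    - [1,0,0,0,0,0,0]

```text
time: 18.35
ee_pos: [0.5529, 0.213, 0.0083]
ee_rot: [3.14, -0.001, 1.546]
contact_force: [0.3, 0.6, -3.8]
width: 0.637
```

Call:
drive_tool:
  motion:
    - [1,0,0,0.001,0,0,0]
    - [1,0,0,0.001,0,0,0]
    - [1,0,0,0,0,0,0]

```text
time: 18.6
ee_pos: [0.5522, 0.2129, 0.0056]
ee_rot: [3.141, -0.0, 1.546]
contact_force: [-0.0, -0.1, -4.1]
width: 0.636
```

Call:
drive_tool:
  motion:
    - [1,0,0,0.001,0,0,0]
    - [1,0,0,0.001,0,0,0]
    - [1,0,0,0,0,0,0]

```text
time: 18.85
ee_pos: [0.5522, 0.2129, 0.0033]
ee_rot: [3.141, -0.0, 1.546]
contact_force: [-0.6, -1.1, -2.1]
width: 0.636
```

Call:
drive_tool:
  motion:
    - [1,0,0,0.0005,0,0,0]
    - [-0.4,0,0,0,0,0,0]
    - [-0.6,0,0,0,0,0,0]
    - [-0.7,0,0,0,0,0,0]
    - [-0.7,0,0,0,0,0,0]
    - [-0.7,0,0,-0.01,0,0,0]
    - [-0.7,0,0,-0.03,0,0,0]
    - [-1,0,0,-0.04,0,0,0]
    - [-1,0,0,-0.03,0,0,0]
    - [-1,0,0,-0.01,0,0,0]
    - [-1,0,0,0,0,0,0]

```text
time: 19.77
ee_pos: [0.5542, 0.2136, 0.1266]
ee_rot: [3.136, -0.002, 1.546]
contact_force: [0.7, -0.9, 0.1]
width: 0.999
```

```bash
python3 wround.py .551 .2125 .043 .06 .055;  python3 plan.py .444 .074 .12 88.6 -1
```

```text
3256 circle [551.8 212.9] 28.1 z [0.0482 0.0494 0.0505]
t 19.8167 p [0.5529 0.2131 0.1243] rpy [ 1.798e+02 -1.000e-01  8.860e+01] w 1.004 F [-0.1 -0.9 -0.6] dyaw 0.0 5
[[-1.0,-0.0284,-0.0211,0.0009,0.0,0.0,-0.01],[-1.0,-0.0284,-0.0211,0.0009,0.0,0.0,-0.01],[-1.0,-0.0284,-0.0211,0.0009,0.0,0.0,-0.01],[-1.0,-0.0283,-0.0211,0.0009,0.0,0.0,-0.01],[-1.0,-0.0283,-0.0211,0.0009,0.0,0.0,-0.01]]
```

Call:
drive_tool:
  motion:
    - [-1,-0.0283,-0.0207,0,0,0,0]
    - [-1,-0.0283,-0.0207,0,0,0,0]
    - [-1,-0.0283,-0.0207,0,0,0,0]
    - [-1,-0.0283,-0.0207,0,0,0,0]
    - [-1,-0.0283,-0.0207,0,0,0,0]
    - [-1,0,0,0,0,0,0]
    - [-1,0,0,0,0,0,0]
  force: 50

```text
time: 20.4
ee_pos: [0.4428, 0.0727, 0.1214]
ee_rot: [-3.138, 0.001, 1.544]
contact_force: [1.1, 0.4, 0.6]
width: 0.995
```

```bash
python3 wround.py .444 .074 .015 .028 .045;  python3 plan.py .444 .074 -.014 88.6 -1
```

```text
3131 circle [443.9  72.6] 32.2 z [0.0188 0.02   0.0212]
t 20.45 p [0.4443 0.0735 0.1218] rpy [-179.9    0.    88.5] w 1.0 F [1.  0.3 0.4] dyaw 0.1 4
[[-1.0,0.0001,-0.0001,0.034,0.0,0.0,-0.03],[-1.0,0.0001,-0.0001,0.034,0.0,0.0,-0.03],[-1.0,0.0001,-0.0001,0.034,0.0,0.0,-0.03],[-1.0,0.0001,-0.0001,0.034,0.0,0.0,-0.03]]
```

Call:
drive_tool:
  motion:
    - [-1,-0.001,0,0.035,0,0,0]
    - [-1,0,0,0.038,0,0,0]
    - [-1,0,0,0.035,0,0,0]
    - [-1,0,0,0.016,0,0,0]
    - [-1,0,0,0.007,0,0,0]
    - [-1,0,0,0.004,0,0,0]
    - [-1,0,0,0,0,0,0]
    - [-0.7,0,0,0,0,0,0]
    - [0,0,0,0,0,0,0]
    - [1,0,0,0,0,0,0]
    - [1,0,0,0,0,0,0]
    - [1,0,0,0,0,0,0]

```text
time: 21.45
ee_pos: [0.4461, 0.0732, -0.0107]
ee_rot: [3.139, -0.001, 1.546]
contact_force: [-0.9, 1.3, 5.7]
width: 0.723
```

Call:
drive_tool:
  motion:
    - [1,0,0,-0.015,0,0,0]
    - [1,0,0,-0.03,0,0,0]
    - [1,0,0,-0.035,0,0,0]
    - [1,0,0,-0.02,0,0,0]
    - [1,0,0,-0.01,0,0,0]
    - [1,0,0,0,0,0,0]

```text
time: 21.95
ee_pos: [0.447, 0.0733, 0.1005]
ee_rot: [3.136, -0.001, 1.546]
contact_force: [0.7, 0.6, -0.7]
width: 0.72
```

```bash
python3 plan.py .5525 .2963 .1 88.6 1
```

```text
t 21.95 p [0.447  0.0733 0.1005] rpy [ 1.797e+02 -1.000e-01  8.860e+01] w 0.72 F [ 0.7  0.6 -0.7] dyaw 0.0 6
[[1.0,0.0376,0.0166,0.0001,0.0,0.0,-0.01],[1.0,0.0376,0.0167,0.0001,0.0,0.0,-0.01],[1.0,0.0376,0.0167,0.0001,0.0,0.0,-0.01],[1.0,0.0376,0.0167,0.0001,0.0,0.0,-0.01],[1.0,0.0376,0.0167,0.0001,0.0,0.0,-0.01],[1.0,0.0376,0.0167,0.0001,0.0,0.0,-0.01]]
```

Call:
drive_tool:
  motion:
    - [1,0.019,0.0085,0,0,0,0]
    - [1,0.0376,0.0168,0,0,0,0]
    - [1,0.0376,0.0168,0,0,0,0]
    - [1,0.0376,0.0168,0,0,0,0]
    - [1,0.0376,0.0168,0,0,0,0]
    - [1,0.0376,0.0168,0,0,0,0]
    - [1,0.0186,0.0085,0,0,0,0]
    - [1,0,0,0,0,0,0]
    - [1,0,0,0,0,0,0]
    - [1,0,0,0,0,0,0]

```text
time: 22.78
ee_pos: [0.5503, 0.2948, 0.0962]
ee_rot: [-3.139, 0.002, 1.546]
contact_force: [-1.0, -0.4, -0.2]
width: 0.724
```

```bash
python3 plan.py .5525 .2963 .0 88.6 1;python3 wround.py .5525 .2963 .09 .15 .04 w8.png
```

```text
t 22.7833 p [0.5503 0.2948 0.0962] rpy [-1.799e+02  1.000e-01  8.860e+01] w 0.724 F [-1.  -0.4 -0.2] dyaw 0.0 3
[[1.0,0.0005,0.0007,0.0321,0.0,0.0,-0.01],[1.0,0.0005,0.0007,0.0321,0.0,0.0,-0.01],[1.0,0.0005,0.0007,0.0321,0.0,0.0,-0.01]]
14614 circle [552.9 301.8] 39.6 z [0.109  0.1268 0.1434]
```

View pics/w8.png

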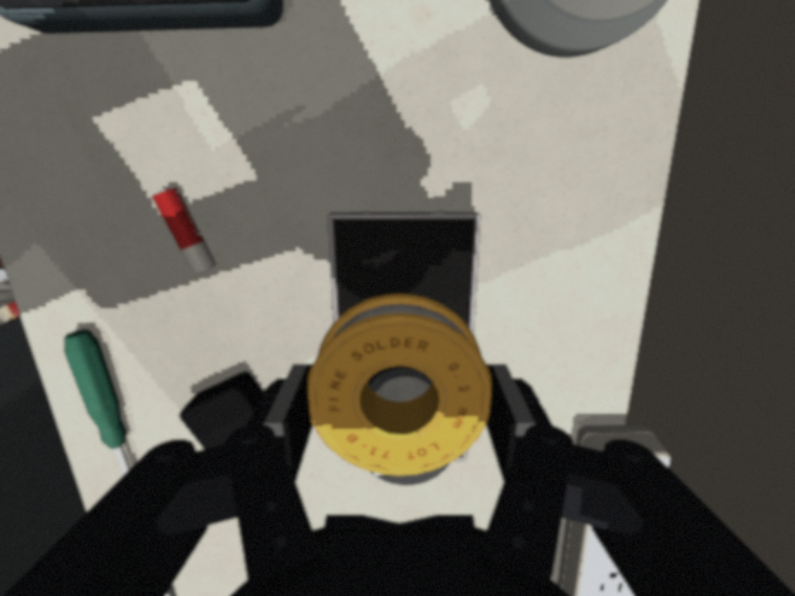

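Call:
drive_tool:
  motion:
    - [1,0.0012,0.0015,0.035,0,0,0]
    - [1,0,0,0.03,0,0,0]
    - [1,0,0,0.017,0,0,0]
    - [1,0,0,0.008,0,0,0]
    - [1,0,0,0.004,0,0,0]
    - [1,0,0,0.002,0,0,0]
    - [1,0,0,0,0,0,0]
    - [1,0,0,0,0,0,0]

```text
time: 23.5
ee_pos: [0.554, 0.2973, 0.003]
ee_rot: [3.14, -0.001, 1.545]
contact_force: [1.1, 0.1, -1.1]
width: 0.718
```

Call:
drive_tool:
  motion:
    - [1,0,0,0.0015,0,0,0]
    - [1,0,0,0.0015,0,0,0]
    - [1,0,0,0,0,0,0]

```text
time: 23.75
ee_pos: [0.5533, 0.2972, -0.0009]
ee_rot: [3.141, -0.0, 1.546]
contact_force: [0.9, 0.3, -0.5]
width: 0.719
```

Call:
drive_tool:
  motion:
    - [1,0,0,0.001,0,0,0]
    - [1,0,0,0.001,0,0,0]
    - [1,0,0,0,0,0,0]

```text
time: 24.0
ee_pos: [0.5531, 0.2971, -0.0034]
ee_rot: [-3.141, 0.0, 1.546]
contact_force: [-0.7, 0.0, -1.3]
width: 0.72
```

Call:
drive_tool:
  motion:
    - [1,0,0,0.001,0,0,0]
    - [1,0,0,0.001,0,0,0]
    - [1,0,0,0,0,0,0]

```text
time: 24.25
ee_pos: [0.5533, 0.2972, -0.0046]
ee_rot: [3.142, -0.0, 1.546]
contact_force: [-2.1, -1.1, 6.1]
width: 0.723
```

Touched down. Release and rise.

Call:
drive_tool:
  motion:
    - [-0.5,0,0,0,0,0,0]
    - [-0.8,0,0,0,0,0,0]
    - [-0.8,0,0,0,0,0,0]
    - [-0.8,0,0,0,0,0,0]
    - [-0.8,0,0,-0.01,0,0,0]
    - [-0.8,0,0,-0.03,0,0,0]
    - [-0.4,0,0,-0.04,0,0,0]
    - [-0.4,0,0,-0.03,0,0,0]
    - [0,0,0,-0.01,0,0,0]
    - [0,0,0,0,0,0,0]

```text
time: 25.08
ee_pos: [0.5552, 0.2981, 0.1187]
ee_rot: [3.136, -0.003, 1.546]
contact_force: [0.7, -0.0, -0.3]
width: 0.498
```

```bash
python3 wround.py .5525 .297 .02 .032 .045; python3 wcell.py .426 .333 w9.png;  python3 plan.py .426 .333 .06 110 0
```

```text
3308 circle [552.6 296.6] 32.3 z [0.0248 0.026  0.0272]
977 [427.1 333.1] [14.3 50.3] yaw 18.9 zmax 0.0154
t 25.1833 p [0.5529 0.2969 0.1146] rpy [-180.     0.    88.6] w 0.504 F [ 0.3 -1.5 -0.5] dyaw 21.4 4
[[0.0,0.0082,-0.0319,0.0136,0.0,0.0,-5.36],[0.0,0.0112,-0.031,0.0136,0.0,0.0,-5.36],[0.0,0.014,-0.0298,0.0136,0.0,0.0,-5.36],[0.0,0.0167,-0.0284,0.0136,0.0,0.0,-5.36]]
```

Call:
drive_tool:
  motion:
    - [0,0.0082,-0.0319,0.013,0,0,-5.1]
    - [0,0.0112,-0.031,0.013,0,0,-5.1]
    - [0,0.014,-0.0298,0.013,0,0,-5.1]
    - [0,0.0167,-0.0284,0.013,0,0,-5]
    - [0,0,0,0,0,0,0]
    - [0,0,0,0,0,0,0]
    - [0,0,0,0,0,0,0]
  force: 40

```text
time: 25.77
ee_pos: [0.4264, 0.3338, 0.0617]
ee_rot: [-3.14, 0.001, 1.9]
contact_force: [0.6, -0.0, 0.7]
width: 0.502
```

```bash
python3 plan.py .427 .333 -.011 108.9 0
```

```text
t 25.7667 p [0.4264 0.3338 0.0617] rpy [-179.9    0.   108.9] w 0.502 F [ 0.6 -0.   0.7] dyaw 0.0 2
[[0.0,-0.0005,0.0002,0.0364,0.0,0.0,-0.02],[0.0,-0.0005,0.0002,0.0364,0.0,0.0,-0.02]]
```

Call:
drive_tool:
  motion:
    - [0,-0.001,0,0.03,0,0,0]
    - [0,0,0,0.025,0,0,0]
    - [0,0,0,0.011,0,0,0]
    - [0,0,0,0.005,0,0,0]
    - [0,0,0,0.001,0,0,0]
    - [0,0,0,0,0,0,0]
    - [0.3,0,0,0,0,0,0]
    - [1,0,0,0,0,0,0]
    - [1,0,0,0,0,0,0]
    - [1,0,0,0,0,0,0]
    - [1,0,0,0,0,0,0]

```text
time: 26.68
ee_pos: [0.4278, 0.3336, -0.008]
ee_rot: [3.14, -0.001, 1.9]
contact_force: [0.1, -1.3, 6.8]
width: 0.157
```

Call:
drive_tool:
  motion:
    - [1,0,0,-0.015,0,0,0]
    - [1,0,0,-0.03,0,0,0]
    - [1,0,0,-0.035,0,0,0]
    - [1,0,0,-0.03,0,0,0]
    - [1,0,0,-0.01,0,0,0]
    - [1,0,0,0,0,0,0]
    - [1,0,0,0,0,0,0]

```text
time: 27.27
ee_pos: [0.427, 0.3331, 0.1109]
ee_rot: [3.14, -0.0, 1.9]
contact_force: [-0.4, -0.1, -1.1]
width: 0.158
```

```bash
python3 plan.py .564 -.212 .1 93.7 1
```

```text
t 27.2667 p [0.427  0.3331 0.1109] rpy [179.9  -0.  108.9] w 0.158 F [-0.4 -0.1 -1.1] dyaw -15.2 14
[[1.0,-0.04,-0.0033,0.0008,0.0,0.0,1.08],[1.0,-0.0401,-0.0026,0.0008,0.0,0.0,1.08],[1.0,-0.0401,-0.0018,0.0008,0.0,0.0,1.08],[1.0,-0.0401,-0.0011,0.0008,0.0,0.0,1.08],[1.0,-0.0401,-0.0003,0.0008,0.0,0.0,1.08],[1.0,-0.0401,0.0005,0.0008,0.0,0.0,1.08],[1.0,-0.0401,0.0012,0.0008,0.0,0.0,1.08],[1.0,-0.0401,0.002,0.0008,0.0,0.0,1.08],[1.0,-0.0401,0.0027,0.0008,0.0,0.0,1.08],[1.0,-0.04,0.0035,0.0008,0.0,0.0,1.08],[1.0,-0.0399,0.0042,0.0008,0.0,0.0,1.08],[1.0,-0.0398,0.005,0.0008,0.0,0.0,1.08],[1.0,-0.0397,0.0058,0.0008,0.0,0.0,1.08],[1.0,-0.0396,0.0065,0.0008,0.0,0.0,1.08]]
```

Call:
drive_tool:
  motion:
    - [1,-0.02,-0.0016,0,0,0,1]
    - [1,-0.04,-0.003,0,0,0,1]
    - [1,-0.04,-0.0022,0,0,0,1.1]
    - [1,-0.04,-0.0015,0,0,0,1.1]
    - [1,-0.04,-0.0008,0,0,0,1.1]
    - [1,-0.04,0,0,0,0,1.1]
    - [1,-0.04,0.0008,0,0,0,1.1]
    - [1,-0.04,0.0016,0,0,0,1.1]
    - [1,-0.04,0.0024,0,0,0,1.1]
    - [1,-0.04,0.003,0,0,0,1.1]
    - [1,-0.04,0.0038,0,0,0,1.1]
    - [1,-0.04,0.0046,0,0,0,1.1]

```text
time: 28.27
ee_pos: [0.5341, -0.1167, 0.1085]
ee_rot: [-3.138, -0.001, 1.672]
contact_force: [0.9, 0.7, -1.0]
width: 0.153
```

Call:
drive_tool:
  motion:
    - [1,-0.04,0.0054,0,0,0,1.1]
    - [1,-0.04,0.006,0.01,0,0,1.2]
    - [1,-0.02,0.003,0.01,0,0,0]
    - [1,0,0,0.01,0,0,0]
    - [1,0,0,0,0,0,0]
    - [1,0,0,0,0,0,0]
    - [1,0,0,0,0,0,0]

```text
time: 28.85
ee_pos: [0.5577, -0.2119, 0.08]
ee_rot: [-3.14, -0.001, 1.634]
contact_force: [0.3, 0.1, 0.2]
width: 0.157
```

```bash
python3 plan.py .562 -.213 -.002 93.7 1; python3 wcell.py .567 -.284 w10.png
```

```text
t 28.85 p [ 0.5577 -0.2119  0.08  ] rpy [-1.799e+02 -1.000e-01  9.360e+01] w 0.157 F [0.3 0.1 0.2] dyaw 0.1 3
[[1.0,-0.0004,0.0014,0.0273,0.0,0.0,-0.03],[1.0,-0.0004,0.0014,0.0273,0.0,0.0,-0.03],[1.0,-0.0004,0.0014,0.0273,0.0,0.0,-0.03]]
102 [ 582.5 -245. ] [15.6 16.6] yaw 60.8 zmax 0.01
239 [ 562.6 -309.8] [26.7 27.2] yaw 7.5 zmax 0.0214
```

View pics/w10.png

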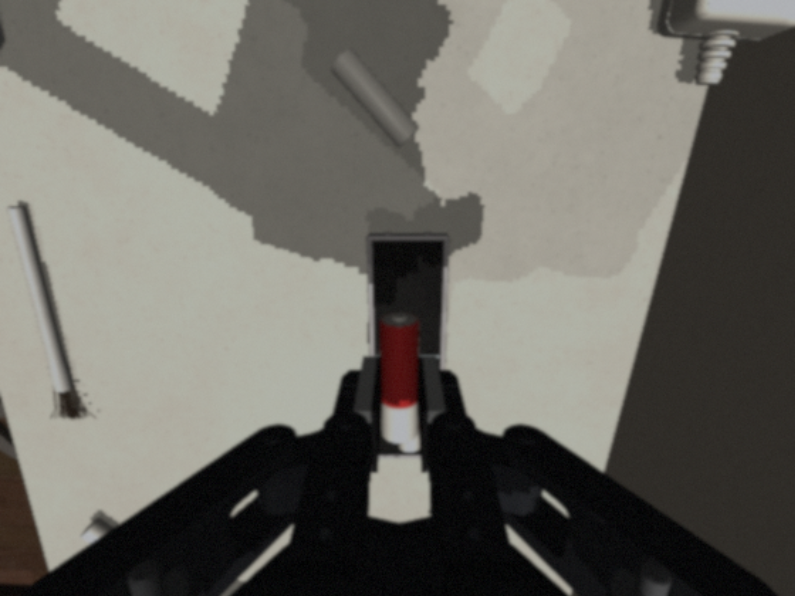

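Call:
drive_tool:
  motion:
    - [1,-0.0005,0.004,0.025,0,0,0]
    - [1,0,0,0.027,0,0,0]
    - [1,0,0,0.015,0,0,0]
    - [1,0,0,0.008,0,0,0]
    - [1,0,0,0.004,0,0,0]
    - [1,0,0,0.001,0,0,0]
    - [1,0,0,0,0,0,0]
    - [1,0,0,0,0,0,0]

```text
time: 29.57
ee_pos: [0.5634, -0.2137, 0.0019]
ee_rot: [3.14, 0.001, 1.633]
contact_force: [0.8, -0.6, -0.3]
width: 0.161
```

Call:
drive_tool:
  motion:
    - [1,0,0,0.001,0,0,0]
    - [1,0,0,0.001,0,0,0]
    - [1,0,0,0,0,0,0]

```text
time: 29.82
ee_pos: [0.5627, -0.2137, -0.0009]
ee_rot: [3.141, 0.0, 1.633]
contact_force: [0.8, -0.4, -0.5]
width: 0.154
```

Call:
drive_tool:
  motion:
    - [1,0,0,0.001,0,0,0]
    - [1,0,0,0.001,0,0,0]
    - [0.2,0,0,0,0,0,0]
    - [0.2,0,0,0,0,0,0]
    - [0.2,0,0,0,0,0,0]
    - [0.2,0,0,0,0,0,0]
    - [0.2,0,0,-0.02,0,0,0]
    - [0.2,0,0,-0.04,0,0,0]
    - [0.2,0,0,-0.04,0,0,0]
    - [0.2,0,0,-0.04,0,0,0]
    - [0.2,-0.02,0,-0.03,0,0,0]
    - [0.2,-0.04,0,0,0,0,0]

```text
time: 30.82
ee_pos: [0.5696, -0.2725, 0.1741]
ee_rot: [3.133, 0.003, 1.636]
contact_force: [2.1, -1.1, 0.4]
width: 0.406
```

Call:
drive_tool:
  motion:
    - [0.2,-0.035,0,-0.01,0,0,0]
    - [0.2,0,0,0,0,0,0]
    - [0.2,0,0,0,0,0,0]
    - [0.2,0,0,0,0,0,0]

```text
time: 31.15
ee_pos: [0.5678, -0.3079, 0.1761]
ee_rot: [-3.141, -0.001, 1.632]
contact_force: [-0.0, 1.4, 0.5]
width: 0.398
```

```bash
python3 - <<'E'
from h import *
f=grab_frame("wrist"); save(f,"w11.png"); P=cloud(f); X,Y,Z=np.moveaxis(P,-1,0); print(read_state()["ee_pos"])
for n,y in(("-",-.284),("+",-.212)):
    m=(abs(X-.565)<.016)&(abs(Y-y)<.033)&(Z>.0135)&(Z<.03); rc=cv2.minAreaRect((P[m][:,:2]*1000).astype(np.float32)); print(n,m.sum(),np.round(rc[0],1),np.round(rc[1],1),round(rc[2],1),P[m][:,2].max())
g=grab_frame("scene"); save(g,"end.png"); Q=cloud(g); X,Y,Z=np.moveaxis(Q,-1,0)
m=(np.hypot(X-.443,Y-.198)<.06)&(Z>.018); print("case",np.round(cv2.minAreaRect((Q[m][:,:2]*1000).astype(np.float32))[0],1))
a=cv2.imread("pics/w11.png"); b=cv2.imread("pics/end.png"); cv2.imwrite("pics/both.png",np.vstack([cv2.resize(a,(420,300)),cv2.resize(b[190:490,220:640],(420,300))]))
E
```

```text
[ 0.56779205 -0.30731863  0.17594541]
- 630 [ 567.6 -283.2] [14.  49.4] 4.0 0.02169658363687764
+ 758 [ 561.9 -214. ] [13.8 49.7] 4.0 0.021940080595079556
case [442.8 199.4]
```

View pics/both.png

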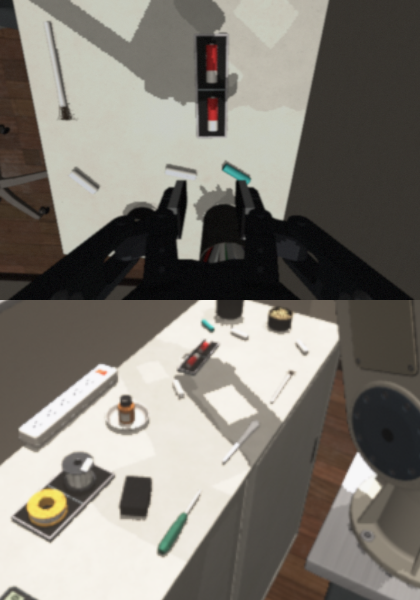

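The final pictures show one red cell in each narrow-tray bay, both reels in the wide tray, the bottle upright in the dish and the case where it was.

```bash
python3 -c "
from cell import *
print(finish_job())"
```

```text
the job is handed in; nothing more can be done
None
```

I placed all five things and handed the job in at about 31 s of the 99 s allowed; the hand-in gives no verdict.

My last checks, from the camera depth images:

| Thing | Measured result |
|---|---|
| Cells | One in each narrow-tray bay, on the floor (top at about 21.5 mm), within about 3 mm of the bay centres and lined up with the tray |
| Thick reel | In its bay about 1 mm from the centre, sitting on the rubber floor |
| Flat reel | In its bay under 1 mm from the centre, sitting on the rubber floor |
| Bottle | Upright, about 1 mm from the dish centre |
| Lens case | Within 1 mm of where it was at the start |

I checked the reels and bottle just after release. The last pictures also showed them in place, with the gripper clear of everything.

- **First cell grasp:** it closed on nothing, because the fingertips stand about 14 mm behind the reported TCP, not 11 mm ahead as stated. I confirmed this with the side camera and a light touch on the bench (about 15 N), then used the corrected figure. The missed grasp did not disturb the cell.
- **Look-alikes:** I didn't handle the white and turquoise ones.

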